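Hang the bush in its own row and fold the spare peg away

ROBOT

A 6-joint arm with a two-finger parallel gripper is mounted at the origin on the work surface. World frame = base frame: x ahead of the robot, y to its left, z up, the work surface at z = 0. Lengths are in m, angles in rad, forces in N, time in s.
With the tool pointing down it reaches from about 0.3 to 0.825 m from the base axis. Payload 5.4 kg.
Tool frame: the origin (TCP) lies midway between the tips of the shut fingers; the grasp point (between the pads) lies 19 mm behind it; z points along the fingers, y is the line along which they close (so a half turn about z gives the same grasp; the last joint's range is limited). The gripper opens to 92 mm and grips with 3 to 60 N. Pads are 20 mm wide; open, the fingers measure 128 mm over their backs; the gripper's body (75 mm by 189 mm) begins 69 mm behind the grasp point.
Start: joints at [1.039, 0.158, 1.597, -0, 1.386, -0.21], TCP at [0.182, 0.545, 0.215] pointing down, gripper open.
Joint ranges: [-2.91, 2.91], [-0.94, 2.29], [0.18, 2.7], [-1.29, 4.43], [0.17, 2.64], [-3, 3]. Speed limits (rad/s): [2.57, 2.57, 3.14, 3.14, 3.14, 3.14].

INTERFACE

Orientations are given as a unit quaternion [w, x, y, z].
In Python, from station import * gives the robot as it stands. Calls block until the motion is done:
- move_ptp(position, orientation): joint-space move of the TCP to a pose.
- servo_line(position, rotation=None, velocity=0.15, max_force=None): straight line of the TCP; rotation=None keeps the orientation; velocity is the mean speed in m/s. With max_force (N) it stops when the force on the tool has changed by that much, and returns True; else False.
- goto_joints(angles): joint-space move.
- grip(opening, squeeze=None): opening from 0.0 (shut) to 1.0 (fully open); squeeze is the grip in N (None keeps the last); returns when the fingers have stopped.
- wait(seconds).
- ik(position, orientation): joint angles nearest the present ones, or None.
- grab_frame(name): name is "side" or "top" or "wrist"; returns the picture (480x640x3 uint8, red, green, blue); there is no depth.
- camera_info(name): a dict with "camera_matrix" (3x3 intrinsics, pixels), "D" ([k1, k2, p1, p2, k3] as OpenCV has them; the pictures are not rectified), "xyz" and "orientation" of the camera in the world; the wrist camera has in their place "mount" (4x4, takes a point from camera to tool coordinates, whose origin is the TCP and whose axes are the flange's). Camera axes: x right, y up, looking along -z (the intrinsics and any distortion apply to the point x, -y, -z); pixel columns grow to the right and rows downward; lengths in m; the calibration is good to about 2 mm. A picture is of the moment at which its call begins: read the wrist's pose just before it. camera_info takes no time and is no camera call.
A pose or a line that the arm cannot do raises MotionError and nothing moves.
- sign_off(): hands the job in; it is judged then, once.
Readings, each from a call of its own:
- get_clock(): time.
- get_joint_positions(): joint angles.
- get_qvel(): joint speeds.
- get_effort(): joint torques, N m.
- get_tool_pos(): TCP position.
- get_orientation(): TCP orientation.
- get_contact_force(): force on the tool from outside, world axes, zero at the start.
- get_wrist_torque(): the same for the moment, N m.
- get_width(): opening from 0.0 (shut) to 1.0 (fully open).
- get_finger_force(): force on a finger pad.
Only numpy, scipy, OpenCV 4.12 (cv2) and the standard library are available. Lean on these libraries where they do the work, as an engineer would, in place of code of your own. Each camera call takes 0.05 s, during which the arm holds its last target. There are 200 camera calls.

TASK

Flip down the folded peg above the row of bushes of the same size as the loose one, move the loose brass bush from the spare peg onto it, setting it down gently on the bar so that it hangs there, then fold the emptied spare peg fully up against its strip again. Leave the folded peg above the other row as it is, and do not disturb the other things on the table.

Things in the scene. Friction and masses are not known exactly. Their poses are not given: they have to be found in the camera images.
- rack: Open dark steel frame, 660 mm wide, standing on the table: two feet and posts, a lower rail and a header rail (324 to 360 mm high) behind the strips. Origin on the table under its middle, in the plane of the strips' front faces, which are 200 mm apart, give or take 24 mm; -x points out to the robot's side. The header and the strips rise well above a folded peg, only 32 mm behind it, so a vertical gripper's body strikes them: come in tilted, from the robot's side above.
- bush_center (a point): The loose brass bush (plain tube ring), 50 mm outside diameter, 32 mm bore, 24 mm long, about 0.24 kg (0.16 to 0.33); this is the centre of its bore, half-way along; its x axis is the bore's axis. At the start it hangs on the flipped-down peg of the strip 'spare', its bore's centre 11 mm below the peg's axis. It can be pinched across its outside diameter from above, tilted.
- spare: The strip with nothing on its lower fixed pin; its folding peg, flipped down, holds the bush at the start. Fixed upright aluminium strip, 26 mm wide, top at 355 mm, on the rack. Origin on the table under the strip's front face; its -x axis points straight out of the rack, to the robot's side; z up.
- flip_spare (a joint): Angle of the folding peg of strip 'spare': 0 = folded, upright and parallel to the strip; pi/2 (1.571) = flipped down, level, pointing out along the strip's -x, against its stop. It stays at any angle it is left at (hinge friction 0.06 N m, about 0.7 N at the ball); no spring. The hinge axis is level, along the strip's y.
- spare_hinge (a point): Hinge axis of that peg, 165 mm above the table and 32 mm out from the strip's front face.
- spare_ball (a point): Centre of the steel ball, 18 mm in diameter, at the free end of that peg, 85 mm from the hinge axis. The peg between is a round bar, 10 mm in diameter.
- large: The strip whose lower fixed pin (85 mm high, 105 mm long) carries three bushes of 50 mm diameter, the same as the loose one; they are fixed. Its folding peg is folded at the start. Fixed upright aluminium strip, 26 mm wide, top at 355 mm, on the rack. Origin on the table under the strip's front face; its -x axis points straight out of the rack, to the robot's side; z up.
- flip_large (a joint): Angle of the folding peg of strip 'large': 0 = folded, upright and parallel to the strip; pi/2 (1.571) = flipped down, level, pointing out along the strip's -x, against its stop. It stays at any angle it is left at (hinge friction 0.06 N m, about 0.7 N at the ball); no spring. The hinge axis is level, along the strip's y.
- large_hinge (a point): Hinge axis of that peg, 165 mm above the table and 32 mm out from the strip's front face.
- large_ball (a point): Centre of the steel ball, 18 mm in diameter, at the free end of that peg, 85 mm from the hinge axis. The peg between is a round bar, 10 mm in diameter.
- large_mid (a point): Point on that peg's axis, 50 mm from the hinge; its z axis runs along the peg towards the ball, its x axis points into the strip when the peg is folded and up when it is flipped down.
- small: The strip whose lower fixed pin carries three smaller bushes, 36 mm in diameter, fixed. Its folding peg is folded at the start and is to stay so. Fixed upright aluminium strip, 26 mm wide, top at 355 mm, on the rack. Origin on the table under the strip's front face; its -x axis points straight out of the rack, to the robot's side; z up.
- flip_small (a joint): Angle of the folding peg of strip 'small': 0 = folded, upright and parallel to the strip; pi/2 (1.571) = flipped down, level, pointing out along the strip's -x, against its stop. It stays at any angle it is left at (hinge friction 0.06 N m, about 0.7 N at the ball); no spring. The hinge axis is level, along the strip's y.
- small_hinge (a point): Hinge axis of that peg, 165 mm above the table and 32 mm out from the strip's front face.
- small_ball (a point): Centre of the steel ball, 18 mm in diameter, at the free end of that peg, 85 mm from the hinge axis. The peg between is a round bar, 10 mm in diameter.
- bush: The same loose bush; origin at the same point.
- peg_large: The folding peg of the strip 'large'; origin on its hinge axis, z along the peg to the ball.
- nipple: Bystander: loose brass hose nipple standing on the table between the strips, 34 mm across, 40 mm high; origin under its foot.
- tape: Bystander: white roll of tape lying on the table between the strips, 48 mm across, 19 mm high; origin under its centre.
- wrench: Bystander: steel wrench lying in front of the rack.
- sealant: Bystander: white bottle, 52 mm across, 150 mm high, standing behind the rack; origin under its centre.
- carton: Bystander: cardboard box 110 x 80 x 60 mm on the left; origin under its centre.
- bin: Bystander: loose green open bin 130 x 90 x 60 mm on the right; origin under its centre.
- jar: Bystander: clear jar 60 mm across, 70 mm high, in front of the rack; origin under its centre.
Mind the look-alikes: they are no part of the job. What is shaped like the bush but black or pink is not meant.

How it is judged:
By the outcome, as a careful person would: the job done as asked, in the order asked, and still so for the second after the job is handed in, with the robot touching nothing.
It also fails if it takes over 72 s, if anything falls off the work surface, if the arm or the gripper's body presses on something with over 40 N, if the wrist force passes 120 N, or if a joint passes its speed limit or range.

## Working session

There is one attempt and no reset: what is moved stays moved. The work goes in short steps, each a Python script; the robot and the scene stay as the last script left them, time stands still between calls to the robot, and variables do not carry over. Pictures are saved under pics/ and viewed, at most 10 in all, crops included, and the job is handed in when it is done.

```bash
ls; mkdir -p pics
python3 - <<'E'
from station import *
import cv2, numpy as np
print(get_clock())
for n in ("top","side","wrist"):
    im=grab_frame(n); cv2.imwrite(f"pics/{n}0.png",im[:,:,::-1])
    print(n,camera_info(n))
print(get_tool_pos(),get_orientation())
E
```

```text
pics
0.0
top {'camera_matrix': array([[438.10532092,   0.        , 319.35722155],
       [  0.        , 438.10532092, 234.72730269],
       [  0.        ,   0.        ,   1.        ]]), 'D': array([-0.0891782,  0.       ,  0.       ,  0.       ,  0.       ]), 'xyz': array([ 0.33589452, -0.0232084 ,  1.15630115]), 'orientation': array([ 0.70553378,  0.06547831, -0.05948346, -0.70313327])}
side {'camera_matrix': array([[575.82417647,   0.        , 317.40741652],
       [  0.        , 575.82417647, 232.33769045],
       [  0.        ,   0.        ,   1.        ]]), 'D': array([-0.08328995,  0.        ,  0.        ,  0.        ,  0.        ]), 'xyz': array([ 0.11882263, -0.804132  ,  1.04255404]), 'orientation': array([ 0.89866784,  0.36769694, -0.09058554, -0.22133535])}
wrist {'camera_matrix': array([[354.07678402,   0.        , 318.875814  ],
       [  0.        , 354.07678402, 242.43945884],
       [  0.        ,   0.        ,   1.        ]]), 'D': array([-0.02187161,  0.        ,  0.        ,  0.        ,  0.        ]), 'mount': array([[ 6.83945785e-04,  9.62479919e-01,  2.71352056e-01,
         7.66021570e-02],
       [ 9.99999744e-01, -6.00674442e-04, -3.89930788e-04,
         7.36766632e-05],
       [-2.12306308e-04,  2.71352253e-01, -9.62480083e-01,
        -1.70661367e-01],
       [ 0.00000000e+00,  0.00000000e+00,  0.00000000e+00,
         1.00000000e+00]])}
[0.18160848 0.54505612 0.21385843] [-2.74717985e-04  1.60197990e-01  9.87084627e-01 -6.84278890e-04]
```

View pics/top0.png

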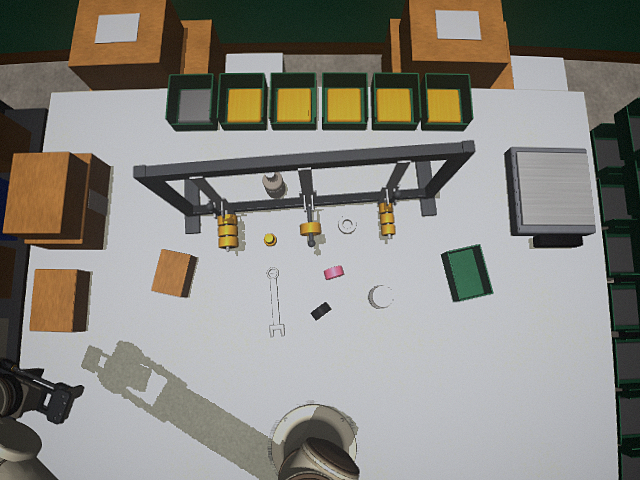

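View pics/side0.png

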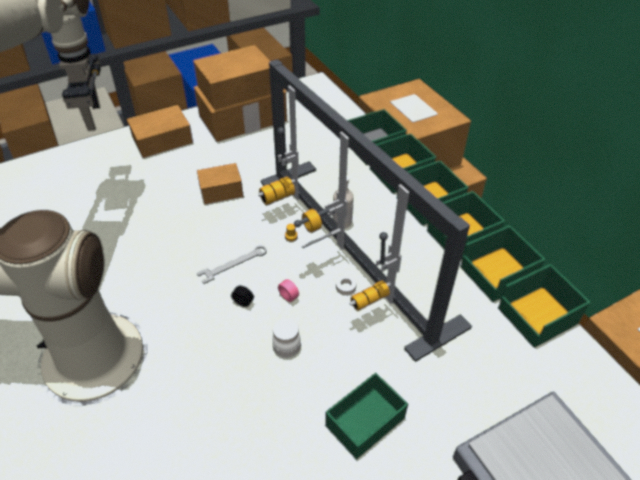

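The top view shows yellow rings in three places: a large row at (228,230), about 20 px wide; a small row at (387,219), about 16 px wide; and a single ring on the middle peg at (311,228). The black piece (320,311), the pink ring (334,272) and the nipple (270,240) are look-alikes or bystanders. The loose bush is the brass ring on the middle peg, so 'large' is the left strip (y>0). Next I'll compute rough positions and enlarge this area to confirm.

```bash
cat > h.py <<'E'
from station import *
import cv2, numpy as np
from scipy.spatial.transform import Rotation as R
def rot(q): return R.from_quat(np.roll(q,-1)).as_matrix()
def quat(M): return np.roll(R.from_matrix(M).as_quat(),1)
def cam(n):
    c=camera_info(n)
    if n=="wrist":
        T=np.eye(4);T[:3,:3]=rot(get_orientation());T[:3,3]=get_tool_pos();M=T@c["mount"];return c,M[:3,:3],M[:3,3]
    return c,rot(c["orientation"]),np.array(c["xyz"])
def ray(C,px):
    c,Rm,t=C; u=cv2.undistortPoints(np.array([[px]],float),c["camera_matrix"],c["D"])[0,0]
    d=Rm@np.array([u[0],-u[1],-1]); return t,d/np.linalg.norm(d)
def onz(C,px,z): t,d=ray(C,px); return t+d*(z-t[2])/d[2]
def tri(rays):
    A=sum(np.eye(3)-np.outer(d,d) for t,d in rays); b=sum((np.eye(3)-np.outer(d,d))@t for t,d in rays)
    p=np.linalg.solve(A,b); return p,[np.linalg.norm(np.cross(p-t,d)) for t,d in rays]
def proj(C,p):
    c,Rm,t=C; q=Rm.T@(np.asarray(p)-t); q=q*[1,-1,-1]
    return cv2.projectPoints(q.reshape(1,1,3),np.zeros(3),np.zeros(3),c["camera_matrix"],c["D"])[0].ravel()
def tool(yaw,tilt):
    "fingers along rack +x (yaw), tilt below the horizontal, closing along rack y"
    c,s=np.cos(tilt),np.sin(tilt); z=np.array([c,0,-s]);y=np.array([0,1.,0])
    return R.from_euler('z',yaw).as_matrix()@np.column_stack([np.cross(y,z),y,z])
E
python3 - <<'E'
from h import *
C=cam("top")
for n,px,z in [("hdrL",(137,178),.36),("hdrR",(472,153),.36),("sball",(311,243),.165),("bush",(311,228),.155),("large",(228,230),.08),("small",(387,219),.08)]: print(n,onz(C,px,z))
im=cv2.imread("pics/top0.png")[130:260,180:420]; cv2.imwrite("pics/c.png",cv2.resize(im,None,fx=3.3,fy=3.3,interpolation=2))
E
```

```text
hdrL [0.58866612 0.33661546 0.36      ]
hdrR [ 0.639569   -0.31056017  0.36      ]
sball [0.49384459 0.00466926 0.165     ]
bush [0.53080363 0.00521517 0.155     ]
large [0.53981451 0.2161578  0.08      ]
small [ 0.56897823 -0.18356508  0.08      ]
```

View pics/c.png

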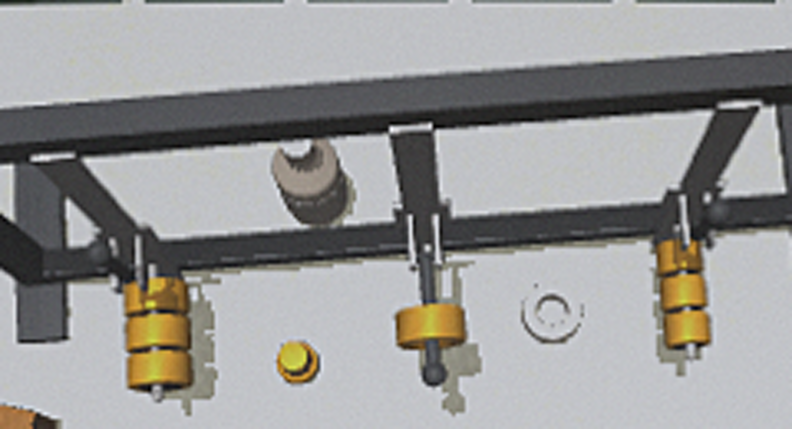

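The crop confirms it: the single brass ring hangs on the middle peg with an empty lower pin (the spare). The left row is as wide as the loose ring, so it is 'large', and the right row is smaller. The folded large ball is at top px (210,206), the spare ball at (311,243) and the small ball at (397,194). I'll take closer looks with the wrist camera.

```bash
cat >> h.py <<'E'
yaw=0.0785
X=lambda:np.array([np.cos(yaw),np.sin(yaw),0]); Y=lambda:np.array([-np.sin(yaw),np.cos(yaw),0]); Z=np.array([0,0,1.])
E
python3 - <<'E'
from h import *
C=cam("top")
L=onz(C,(209.7,205.8),.25);S=onz(C,(311.2,243.3),.165);M=onz(C,(397,193.6),.25)
print("L",L,"S",S,"S hinge",S+.085*X(),"M",M, "yaw from balls",np.arctan2(M[0]-L[0],L[1]-M[1]))
q=quat(tool(yaw,np.radians(50)))
def look(name,t):
    T=tool(yaw,np.radians(50))
    move_ptp(t-.10*T[:,2],q); wait(.2)
    Cw=cam("wrist"); im=grab_frame("wrist"); cv2.imwrite(f"pics/{name}.png",im[:,:,::-1])
    np.savez(f"{name}.npz",R=Cw[1],t=Cw[2])
    return Cw
look("wl",L-.03*Z); Cw=cam("wrist"); print("L expected px",proj(Cw,L))
look("ws",S+.04*X()); Cw=cam("wrist"); print("S exp",proj(Cw,S))
print(get_clock(),get_joint_positions())
a=cv2.imread("pics/wl.png");b=cv2.imread("pics/ws.png")
cv2.imwrite("pics/w2.png",np.hstack([a[:, 120:520],b[:,120:520]]))
E
```

```text
L [0.56033758 0.22024938 0.25      ] S [0.49314998 0.00420575 0.165     ] S hinge [0.57788822 0.0108714  0.165     ] M [ 0.58789593 -0.181114    0.25      ] yaw from balls 0.06855424383606341
L expected px [317.7988249  275.53667259]
S exp [317.00542293 209.68141241]
3.2667 [-0.52411711 -0.82005432  2.43884459  0.45875226  0.97056245 -2.32982936]
```

View pics/w2.png

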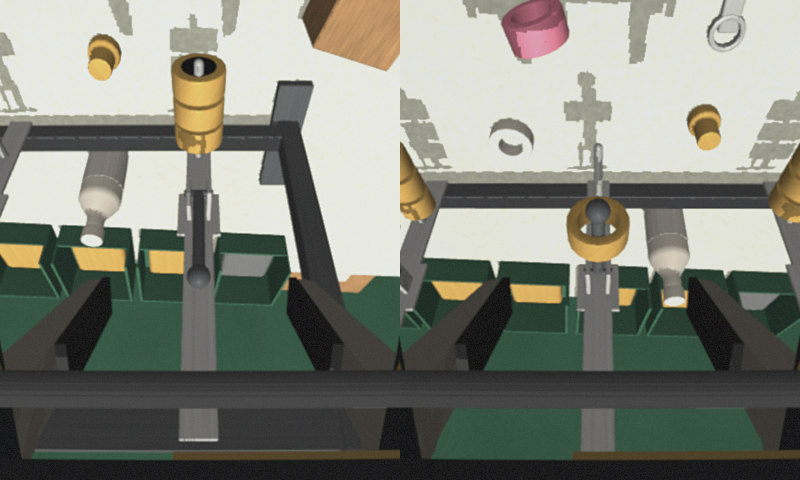

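The left half shows the folded large peg, ball at wrist px (318,275). The right half shows the bush on the spare peg, ball at (318,211). Both are within about 1 px of the prediction, and the pegs line up with their strips, so the yaw is good. Next: refine positions, locate the bush along the bar, and check reachability of the whole plan.

```bash
cat > refine.py <<'E'
from h import *
def W(n,c=camera_info("wrist")): d=np.load(n+".npz"); return (c,d["R"],d["t"])
def blob(name,box,f):
    im=cv2.imread(f"pics/{name}.png"); x0,y0,x1,y1=box; s=im[y0:y1,x0:x1]; return f(s).astype(np.uint8)
yel=lambda s:(cv2.inRange(cv2.cvtColor(s,cv2.COLOR_BGR2HSV),(12,110,80),(32,255,255)))
CW=W("ws"); CT=cam("top")
m=blob("top0",(290,215,335,250),yel); ys,xs=np.nonzero(m); x0,x1=xs.min()+290,xs.max()+291; y0,y1=ys.min()+215,ys.max()+216
print("top bush box",x0,x1,y0,y1)
print("back top",onz(CT,((x0+x1)/2,y0),.179),"front",onz(CT,((x0+x1)/2,y1),.160), "mid side",onz(CT,((x0+x1)/2,(y0+y1)/2),.170))
print("L",onz(W("wl"),(318,275.5),.25),"S",onz(CW,(318,211),.165))
m=blob("ws",(280,185,360,270),yel); n,l,st,_=cv2.connectedComponentsWithStats(m); k=1+np.argmax(st[1:,4]); print("wrist bush",st[k]+[280,185,0,0,0])
b=st[k]; u=280+b[0]+b[2]/2
print("wrist: lower edge of image = upper back?",onz(CW,(u,185+b[1]),.129),onz(CW,(u,185+b[1]+b[3]),.179))
E
python3 refine.py
```

```text
top bush box 300 321 222 236
back top [0.54005697 0.00577888 0.179     ] front [0.51100627 0.00608694 0.16      ] mid side [0.52554514 0.00591853 0.17      ]
L [0.56014655 0.22051307 0.25      ] S [0.49470825 0.0051173  0.165     ]
wrist bush [ 288  197   61   65 2314]
wrist: lower edge of image = upper back? [0.5204371  0.00752835 0.129     ] [0.54076594 0.00919979 0.179     ]
```

```bash
cat >> h.py <<'E'
HL=np.array([.5602,.2205,.165]); HS=np.array([.4945,.0052,.165])+.085*np.array([np.cos(yaw),np.sin(yaw),0])
def G(P,t=50): # TCP for grasp point P
    T=tool(yaw,np.radians(t)); return P+.019*T[:,2], quat(T)
def back(P,d,t=50): return G(P,t)[0]-d*tool(yaw,np.radians(t))[:,2]
def peg(H,a,r=.05): a=np.radians(a); return H+r*(-np.sin(a)*X()+np.cos(a)*Z)
E
cat > flip.py <<'E'
from h import *
t=50
P=peg(HL,0); p,q=G(P,t)
for a in (0,30,60,95): print(a, ik(G(peg(HL,a),t)[0],q))
grip(.6,8)
move_ptp(back(P,.10,t),q)
print("touch",servo_line(p,q,.08,max_force=10), get_tool_pos()-p)
grip(0.0,8); print("w",get_width()*92,get_finger_force(),get_contact_force())
for a in range(10,91,10): servo_line(G(peg(HL,a),t)[0],q,.06)
print(get_contact_force()); print("stop",servo_line(G(peg(HL,97),t)[0],q,.03,max_force=10),get_contact_force(),get_tool_pos()-G(peg(HL,90),t)[0])
grip(.6); servo_line(back(peg(HL,90),.11,t),q,.12)
C=cam("wrist"); im=grab_frame("wrist"); cv2.imwrite("pics/f1.png",im[:,:,::-1])
print("ball exp",proj(C,peg(HL,90,.085)),proj(C,peg(HL,85,.085)),get_clock())
E
python3 flip.py
```

```text
0 [ 0.22126702 -0.16986046  2.10805028 -0.18586158  0.5177398  -1.29916591]
30 [ 0.23067926 -0.22948557  2.17225569 -0.19917862  0.51492324 -1.27994205]
60 [ 0.23836724 -0.25276637  2.23050436 -0.22247798  0.4822149  -1.25009364]
95 [ 0.24128505 -0.21757019  2.26784279 -0.26291626  0.41242223 -1.2038834 ]
touch False [0.00011929 0.00010102 0.0005842 ]
w 9.56493416446683 8.000060096383095 [-1.14576349 -1.37775644  0.79517666]
[-0.07456803 -0.47014327 -0.92552292]
stop False [ 0.48429578  0.28396968 -0.68611949] [ 2.58308648e-04 -1.85421770e-05 -6.41710791e-03]
ball exp [318.64182871 218.26885473] [318.63603973 227.19204499] 12.1083
```

View pics/f1.png

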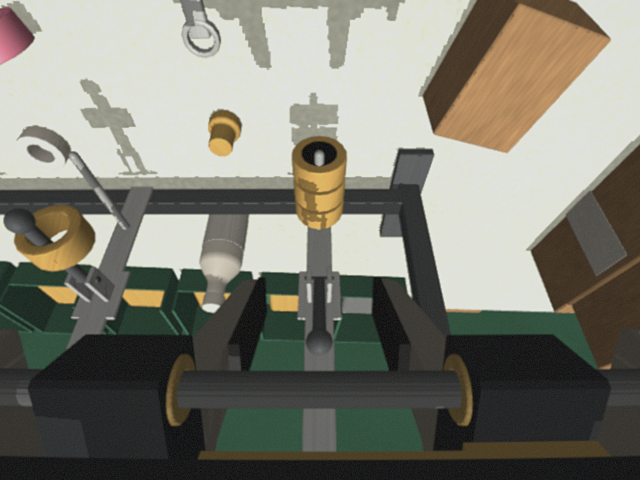

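The picture shows the large peg still upright, ball at (318,342), so the grip lost it. I'll check its angle, then retry with a firmer squeeze and watch the finger width.

```bash
python3 - <<'E'
from h import *
C=cam("wrist")
for a in (0,5,10,20,30,40): print(a,proj(C,peg(HL,a,.085)))
E
cat > flip2.py <<'E'
from h import *
t=50
P=peg(HL,0); p,q=G(P,t)
print("touch",servo_line(p,q,.1,max_force=10))
grip(0.0,30); print("w",get_width()*92,get_finger_force(),get_contact_force())
for a in (4,8,14,20):
    servo_line(G(peg(HL,a),t)[0],q,.04); print(a,get_width()*92,get_finger_force(),get_contact_force())
C=cam("wrist"); im=grab_frame("wrist"); cv2.imwrite("pics/f2.png",im[:,:,::-1])
for a in (0,10,20): print("ball exp",proj(C,peg(HL,a,.085)),get_clock())
E
python3 flip2.py
```

```text
0 [318.65209252 377.67123794]
5 [318.65202671 374.73552736]
10 [318.65254372 370.76234796]
20 [318.65545067 359.64875052]
30 [318.66096076 344.43632807]
40 [318.66901158 325.62996255]
touch False
w 0.3388498744859017 0.0 [-0.40811392  1.06662025 -0.60393548]
4 0.2641636699661061 0.0 [-0.52157873 -0.05713275  0.79708083]
8 0.698047430838993 0.0 [-0.35351263 -0.04287455 -0.34342209]
14 0.5287087997946871 0.0 [0.3359549  0.38963819 0.07058147]
20 0.4002231848431 0.0 [ 0.5409447  -0.20181316 -0.01712339]
ball exp [318.18932872 405.07495044] 15.525
ball exp [318.16474666 395.42646515] 15.525
ball exp [318.14472595 377.61705342] 15.525
```

View pics/f2.png

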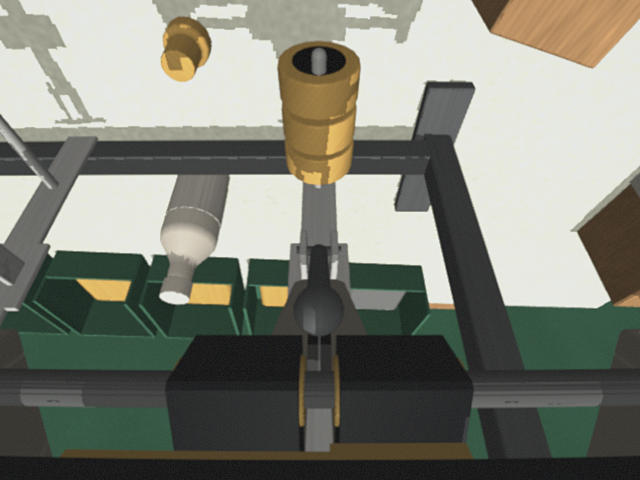

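The peg stopped at about 31° (ball at (318,310)), and the shut fingers are now behind and above it. At 50° tilt the ball wedges between the pads as the bar turns parallel to the fingers. I'll push it down with the shut fingers instead.

```bash
cat > flip3.py <<'E'
from h import *
t=50; q=G(HL,t)[1]
for d,h in ((.025,.030),(.045,.022),(.055,.016)):
    print(servo_line(HL-d*X()+h*Z,q,.05,max_force=15),get_contact_force())
print("stop",servo_line(HL-.055*X()-.004*Z,q,.03,max_force=10),get_tool_pos()-HL,get_contact_force())
print("stop2",servo_line(get_tool_pos()-.004*Z,q,.02,max_force=15),get_tool_pos()-HL)
servo_line(get_tool_pos()-.12*tool(yaw,np.radians(t))[:,2],q,.15)
C=cam("wrist"); im=grab_frame("wrist"); cv2.imwrite("pics/f3.png",im[:,:,::-1])
for a in (70,80,90): print("ball exp",a,proj(C,peg(HL,a,.085)))
print(get_clock())
E
python3 flip3.py
```

```text
False [-0.45759519  0.08286569  0.37016889]
False [ 0.01339651  0.41574184 -0.49411322]
False [ 0.07987086 -0.46699988  0.5015557 ]
stop True [-0.05355483 -0.00402274  0.01000635] [-3.89952154 -0.5731418   6.94622563]
stop2 True [-0.05178102 -0.00360459  0.00986869]
ball exp 70 [318.13278321 236.92670641]
ball exp 80 [318.15567103 218.75751016]
ball exp 90 [318.1824589  202.94581075]
18.65
```

View pics/f3.png

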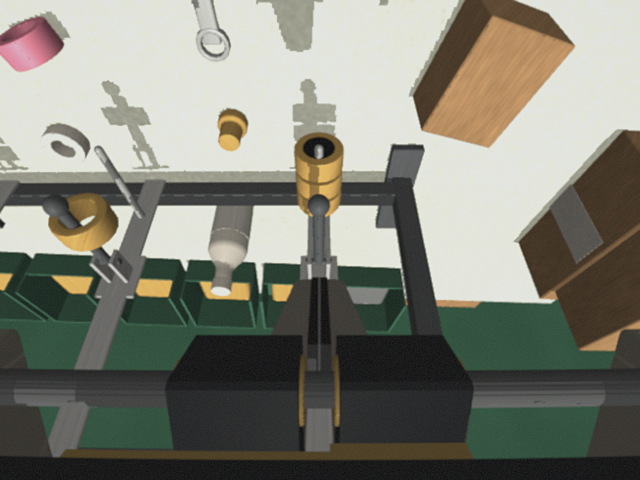

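The large peg is now level, ball at (318,204) against 203 expected at 90°. Next, the loose bush.

```bash
cat > pick.py <<'E'
from h import *
t=60; B=peg(HS,90)-.011*Z; p,q=G(B,t)
out=lambda H,r,h:G(peg(H,90,r)+h*Z,t)[0]
for H,r in ((HS,.05),(HS,.14),(HL,.14),(HL,.05)): print(ik(out(H,r,0),q) is not None)
grip(1.0,30)
move_ptp(back(B+.02*Z-.0*X(),.12,t),q)
servo_line(back(B,.08,t),q,.12)
print("touch",servo_line(p,q,.07,max_force=8),get_tool_pos()-p)
grip(0.0,30); print("w",get_width()*92,get_finger_force(),get_contact_force())
servo_line(out(HS,.05,0),q,.03); print("lift",get_contact_force())
print("slide",servo_line(out(HS,.14,0),q,.06,max_force=10),get_contact_force(),get_width()*92)
servo_line(out(HS,.15,.02),q,.1)
servo_line(out(HL,.15,.02),q,.15)
servo_line(out(HL,.14,0),q,.1); wait(.2)
C=cam("wrist"); im=grab_frame("wrist"); cv2.imwrite("pics/b1.png",im[:,:,::-1])
b=peg(HL,90,.14)
print("ball",proj(C,peg(HL,90,.085)),"bush front/back centre",proj(C,b-.012*X()),proj(C,b+.012*X()),get_tool_pos()-out(HL,.14,0),get_clock())
E
python3 pick.py
```

```text
True
True
True
True
touch False [ 2.36185155e-04 -9.35101498e-05  5.07063762e-04]
w 49.9122178677238 29.999851137399673 [0.2676531  0.11619737 0.42820516]
lift [-0.17524169  1.61443629 -2.73724203]
slide False [-0.18479468  0.40057386 -1.88549371] 50.248929673124486
ball [318.35500977 361.89422808] bush front/back centre [318.28337686 294.10847056] [318.31346648 322.70349582] [2.61070301e-04 9.25933376e-05 7.12835053e-04] 28.2333
```

View pics/b1.png

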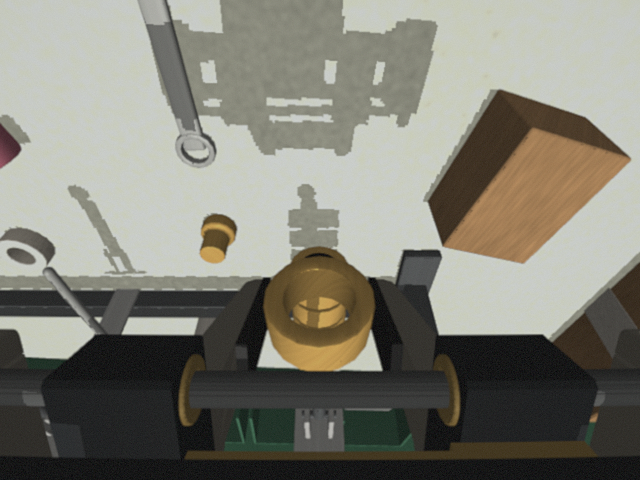

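The bush is held square: bore centre at about (319,294), as expected, with the large peg's ball hidden behind it on the same column. Now inserting under force guard.

```bash
cat > put.py <<'E'
from h import *
t=60; q=G(HL,t)[1]
out=lambda H,r,h:G(peg(H,90,r)+h*Z,t)[0]
s=servo_line(out(HL,.05,0),q,.05,max_force=5); print("insert",s,get_tool_pos()-out(HL,.05,0),get_contact_force())
if not s:
    servo_line(out(HL,.05,-.008),q,.03)
    print("down",servo_line(out(HL,.05,-.0135),q,.01,max_force=2.5),get_tool_pos()-out(HL,.05,-.011),get_contact_force())
    C=cam("wrist"); im=grab_frame("wrist"); cv2.imwrite("pics/p1.png",im[:,:,::-1]); print(proj(C,peg(HL,90,.085)),get_clock())
E
python3 put.py
```

```text
insert False [-1.79625684e-04  4.39737394e-05 -2.10382050e-05] [-0.5483583  -0.3481554  -2.23219427]
down True [ 2.99949156e-04  7.62198342e-05 -1.37245068e-04] [-1.02787849 -1.3129542   5.31123531]
[318.15103989 283.81931305] 31.0667
```

Contact came exactly 11 mm down. Releasing and checking.

Run:
```python
from h import *
t=60; T=tool(yaw,np.radians(t))
p=get_tool_pos(); q=quat(T)
servo_line(p+.0006*Z,q,.01); wait(.2)
grip(.7); grip(1.0); print(get_contact_force())
servo_line(p-.12*T[:,2],q,.12); wait(.2)
C=cam("wrist"); im=grab_frame("wrist"); cv2.imwrite("pics/p2.png",im[:,:,::-1])
b=peg(HL,90)-.011*Z
print("ball",proj(C,peg(HL,90,.085)),"bush",proj(C,b),get_clock())
```

```text
[0.33268953 0.77450768 0.50532729]
ball [318.62484205 219.47126889] bush [318.63289217 243.01290058] 34.1083
```

View pics/p2.png

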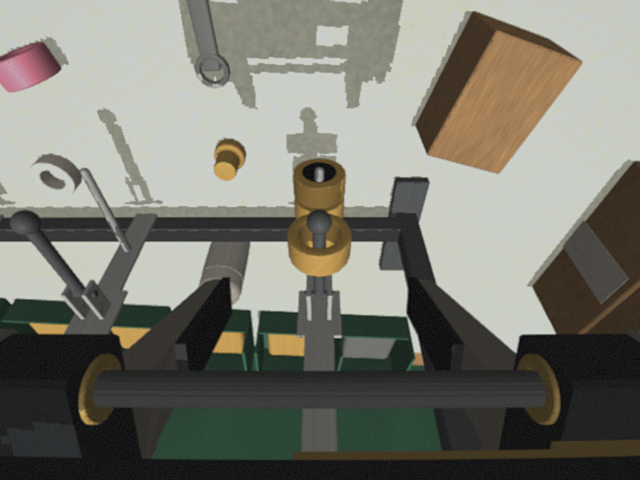

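The bush hangs on the large peg, ball at (318,222) and bush at (318,245), as expected. Now the spare peg: pinch it with a steep tool and raise it to 45°, then push it home from the front with shut fingers.

```bash
cat > fold.py <<'E'
from h import *
t=78; q=G(HS,t)[1]; r=.045
for tt,P in ((78,peg(HS,90,r)),(78,peg(HS,45,r))): print(ik(*G(P,tt)))
for tt in (25,30,35): print(tt,[ik(HS+d*X()+.038*Z,quat(tool(yaw,np.radians(tt)))) is not None for d in (-.13,-.05,-.01)])
p=peg(HS,90,r)
servo_line(back(p,.14,60),G(p,60)[1],.2)
grip(.5,8); move_ptp(back(p,.08,t),q)
print("touch",servo_line(G(p,t)[0],q,.08,max_force=8))
grip(0,15); print("w",get_width()*92)
for a in (80,70,60,52,45): servo_line(G(peg(HS,a,r),t)[0],q,.06); print(a,round(get_width()*92,1),get_contact_force().round(1))
grip(.5); servo_line(back(peg(HS,45,r),.10,t),q,.15); wait(.1)
C=cam("wrist"); im=grab_frame("wrist"); cv2.imwrite("pics/s1.png",im[:,:,::-1])
g=im.astype(int)
for a in (30,45,60,90):
    u=proj(C,peg(HS,a,.085)); x,y=u.round().astype(int); print(a,u.round(),im[y-2:y+3,x-2:x+3].mean((0,1)).round() if 0<=y<478 else None)
print(get_clock())
E
python3 fold.py
```

```text
[-0.24988253 -0.04043066  1.95933909  0.07850863  1.02550538 -1.93327375]
[-0.24082097 -0.04075635  1.89318114  0.07363659  1.09114283 -1.91761978]
25 [False, False, True]
30 [False, False, False]
35 [False, True, True]
touch False
w 9.030224722070612
80 9.5 [-0.5 -6.4 -0. ]
70 9.5 [-1.5 -5.8 -1.2]
60 9.3 [-3.  -5.4 -0.8]
52 9.4 [-3.1 -5.7 -1.2]
45 9.7 [-4.5 -6.2 -1.5]
30 [318. 269.] [73. 74. 73.]
45 [318. 234.] [48. 49. 49.]
60 [318. 204.] [97. 98. 95.]
90 [318. 169.] [108. 108. 105.]
41.525
```

The peg is at 45° now. Low tilts aren't reachable, so I'll push the ball home from the front with the shut fingers at 65° tilt, following its arc.

```bash
cat > push.py <<'E'
from h import *
T=tool(yaw,np.radians(65)); q=quat(T); n=-T[:,0]; z=T[:,2]
tcp=lambda a,o=0:peg(HS,a,.085)-(.019+o)*n+.005*z
print([ik(tcp(a),q) is not None for a in (45,20,0,-6)], ik(tcp(50,.03),q) is not None)
grip(0)
servo_line(HS-.11*X()+.12*Z,q,.15)
servo_line(tcp(48,.03),q,.15)
for a in (45,36,27,18,9,3): 
    s=servo_line(tcp(a),q,.06,max_force=15); print(a,s,get_contact_force().round(1))
    if s: break
print("end",servo_line(tcp(-6),q,.02,max_force=8),((get_tool_pos()-tcp(0))@n).round(4),get_contact_force().round(1))
print(servo_line(get_tool_pos()+.004*X(),q,.02,max_force=12),get_contact_force().round(1))
servo_line(get_tool_pos()-.10*X()+.03*Z,q,.15); wait(.2)
C=cam("wrist"); im=grab_frame("wrist"); cv2.imwrite("pics/e1.png",im[:,:,::-1])
print([proj(C,peg(HS,a,.085)).round() for a in (0,5,10)])
goto=HS-.22*X()+.16*Z; move_ptp(goto,quat(tool(yaw,np.radians(75)))); wait(.2)
s=cv2.cvtColor(grab_frame("side"),cv2.COLOR_RGB2BGR); tp=cv2.cvtColor(grab_frame("top"),cv2.COLOR_RGB2BGR)
f=lambda a:cv2.resize(a,(400,300),interpolation=cv2.INTER_AREA)
e=cv2.imread("pics/e1.png")
cv2.imwrite("pics/fin.png",np.vstack([np.hstack([e[100:400,120:520],s[100:400,180:580]]),np.hstack([tp[100:400,120:520],f(e)])]))
print(get_clock())
E
python3 push.py
```

```text
[True, True, True, True] True
45 False [-1.   0.1  0.7]
36 False [-0.6 -0.3 -0.8]
27 False [-0.4  0.1  0.5]
18 False [-0.2 -0.2 -0. ]
9 False [-0.2 -0.2  0.3]
3 False [ 0.2  0.3 -0.6]
end True -0.0009 [-0.1  0.2  0.1]
True [-1.2 -0.2  1.5]
[array([318., 380.]), array([318., 374.]), array([318., 368.])]
48.7
```

View pics/fin.png

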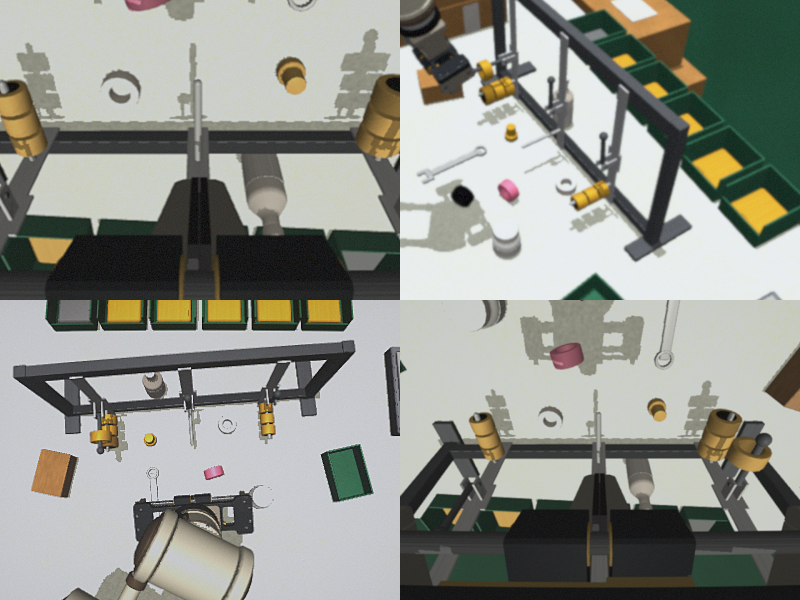

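The spare peg stands upright in the side view, the bush hangs on the large peg, and the bystanders are in place. One last numeric check of the folded angle from the side camera, then I'll hand in.

Run:
```python
from h import *
C=cam("side"); im=cv2.cvtColor(grab_frame("side"),cv2.COLOR_RGB2GRAY)
for a in (0,5,10): print(a,proj(C,peg(HS,a,.085)).round(1))
x,y=proj(C,peg(HS,0,.085)).round().astype(int)
s=im[y-12:y+12,x-14:x+14]; m=(s<75).astype(np.uint8); n,l,st,ce=cv2.connectedComponentsWithStats(m); print(ce[1:]+[x-14,y-12],st[1:])
print(m)
```

```text
0 [330.9 179.4]
5 [328.  180.8]
10 [325.1 182.3]
[[330.5        184.83333333]] [[12 14  4 10 24]]
[[0 0 0 0 0 0 0 0 0 0 0 0 0 0 0 0 0 0 0 0 0 0 0 0 0 0 0 0]
 [0 0 0 0 0 0 0 0 0 0 0 0 0 0 0 0 0 0 0 0 0 0 0 0 0 0 0 0]
 [0 0 0 0 0 0 0 0 0 0 0 0 0 0 0 0 0 0 0 0 0 0 0 0 0 0 0 0]
 [0 0 0 0 0 0 0 0 0 0 0 0 0 0 0 0 0 0 0 0 0 0 0 0 0 0 0 0]
 [0 0 0 0 0 0 0 0 0 0 0 0 0 0 0 0 0 0 0 0 0 0 0 0 0 0 0 0]
 [0 0 0 0 0 0 0 0 0 0 0 0 0 0 0 0 0 0 0 0 0 0 0 0 0 0 0 0]
 [0 0 0 0 0 0 0 0 0 0 0 0 0 0 0 0 0 0 0 0 0 0 0 0 0 0 0 0]
 [0 0 0 0 0 0 0 0 0 0 0 0 0 0 0 0 0 0 0 0 0 0 0 0 0 0 0 0]
 [0 0 0 0 0 0 0 0 0 0 0 0 0 0 0 0 0 0 0 0 0 0 0 0 0 0 0 0]
 [0 0 0 0 0 0 0 0 0 0 0 0 0 0 0 0 0 0 0 0 0 0 0 0 0 0 0 0]
 [0 0 0 0 0 0 0 0 0 0 0 0 0 0 0 0 0 0 0 0 0 0 0 0 0 0 0 0]
 [0 0 0 0 0 0 0 0 0 0 0 0 0 0 0 0 0 0 0 0 0 0 0 0 0 0 0 0]
 [0 0 0 0 0 0 0 0 0 0 0 0 0 0 0 0 0 0 0 0 0 0 0 0 0 0 0 0]
 [0 0 0 0 0 0 0 0 0 0 0 0 0 0 0 0 0 0 0 0 0 0 0 0 0 0 0 0]
 [0 0 0 0 0 0 0 0 0 0 0 0 1 1 1 1 0 0 0 0 0 0 0 0 0 0 0 0]
 [0 0 0 0 0 0 0 0 0 0 0 0 1 1 1 1 0 0 0 0 0 0 0 0 0 0 0 0]
 [0 0 0 0 0 0 0 0 0 0 0 0 0 1 1 0 0 0 0 0 0 0 0 0 0 0 0 0]
 [0 0 0 0 0 0 0 0 0 0 0 0 0 1 1 0 0 0 0 0 0 0 0 0 0 0 0 0]
 [0 0 0 0 0 0 0 0 0 0 0 0 0 1 1 0 0 0 0 0 0 0 0 0 0 0 0 0]
 [0 0 0 0 0 0 0 0 0 0 0 0 0 1 1 0 0 0 0 0 0 0 0 0 0 0 0 0]
 [0 0 0 0 0 0 0 0 0 0 0 0 0 1 1 0 0 0 0 0 0 0 0 0 0 0 0 0]
 [0 0 0 0 0 0 0 0 0 0 0 0 0 1 1 0 0 0 0 0 0 0 0 0 0 0 0 0]
 [0 0 0 0 0 0 0 0 0 0 0 0 0 1 1 0 0 0 0 0 0 0 0 0 0 0 0 0]
 [0 0 0 0 0 0 0 0 0 0 0 0 0 1 1 0 0 0 0 0 0 0 0 0 0 0 0 0]]
```

The ball's column is 330.5 against 330.9 for 0°, so the peg is fully folded.

```bash
python3 -c "
from station import *
print(sign_off())"
```

```text
the job is handed in; nothing more can be done
None
```

The job is handed in at about 49 s: the large peg is flipped down, the brass bush hangs on it, and the spare peg is folded up against its strip; the small peg and bystanders look unmoved in the final pictures. The first attempt to flip the large peg slipped at about 31°, so I finished by pushing it down.

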